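# Put a leaded-glass lantern together on the bench turntable

### The arm

A 6-joint arm with a two-finger parallel gripper is mounted at the origin on the work surface. World frame = base frame: x ahead of the robot, y to its left, z up, the work surface at z = 0. Lengths are in mm, angles in rad, forces in N, time in s.
With the tool pointing down it reaches from about 325 to 875 mm from the base axis. Payload 4.4 kg.
Tool frame: the origin (TCP) lies on the centre line of the jaws, within the pads' length; the fingertips stand ahead of it and the grasp point (between the pads) lies 6 mm ahead of it (ctrl.tcp_to_tips is the z of the fingertips in the tool frame, in mm); z points along the fingers, y is the line along which they close (so a half turn about z gives the same grasp; the last joint's range is limited). The gripper opens to 85 mm and grips with 20 to 120 N. Pads are 22 mm wide; open, the fingers measure 114 mm over their backs; the gripper's body (76 mm by 85 mm) begins 54 mm behind the grasp point. The pads swing forward as they close: fully open they stand 13 mm farther back than shut.
Start: joints at [0.987, 0.207, 1.542, -0, 1.393, -0.15], TCP at [241.695, 521.739, 256.282] pointing down, gripper open.
Joint ranges: [-2.73, 2.73], [-0.86, 2.22], [0.23, 2.46], [-1.11, 4.25], [0.08, 2.63], [-2.82, 2.82]. Speed limits (rad/s): [2.79, 2.79, 3.14, 3.14, 3.14, 3.14].

### API

Orientations are given as a 3x3 rotation matrix whose columns are the frame's x, y, z axes.
In Python, from plant import ctrl, sensors, optics gives the robot as it stands. Calls block until the motion is done:
- ctrl.move_ptp(position, orientation): joint-space move of the TCP to a pose.
- ctrl.move_l(position, rot=None, vel=150, threshold=None): straight line of the TCP; rot=None keeps the orientation; vel is the mean speed in mm/s. With threshold (N) it stops when the force on the tool has changed by that much, and returns True; else False.
- ctrl.set_joints(angles): joint-space move.
- ctrl.gripper_to(opening, force=None): finger opening in mm; force is the grip in N (None keeps the last); returns when the fingers have stopped.
- ctrl.hold(seconds).
- ctrl.solve_ik(position, orientation): joint angles nearest the present ones, or None.
- sensors.read_state(): the state.
- optics.grab_frame(name): name is "scene" or "top" or "wrist"; returns (picture, depth): 480x640x3 uint8, red, green, blue; 480x640 float32, mm along the optical axis (not along the pixel's ray), 0 where there is no reading.
- optics.camera_params(name): a dict with "mtx" (3x3 intrinsics, pixels), "R" (3x3) and "t" (3): a world point X has camera coordinates R X + t; the wrist camera has in their place "T_tool_cam" (4x4, takes a point from camera to tool coordinates, whose origin is the TCP and whose axes are the flange's). Camera axes: x right, y down, z forward; pixel columns grow to the right and rows downward; lengths in mm; the calibration is good to about 2 mm. The wrist camera is an equidistant fisheye: a pixel r from the principal point sees the ray r / f radians off the axis. A picture is of the moment at which its call begins: read the wrist's pose just before it. camera_params takes no time and is no camera call.
A pose or a line that the arm cannot do raises ctrl.MotionError and nothing moves.
- ctrl.finish_job(): hands the job in; it is judged then, once.
The state is a dict: "t": time; "q": joint angles; "qvel": joint speeds; "tau": joint torques, N m; "eef_pos": TCP position; "eef_rot": TCP orientation; "force": force on the tool from outside, world axes, zero at the start; "wrist_torque": the same for the moment, N m; "grip_width": finger opening in mm; "grasp_force": force on a finger pad.
Only numpy, scipy, OpenCV 4.12 (cv2) and the standard library are available. Lean on these libraries where they do the work, as an engineer would, in place of code of your own. Each camera call takes 0.05 s, during which the arm holds its last target. There are 200 camera calls.

### The job

Put the lantern together on the bench turntable, in this order: stand its square wooden base centrally on the turntable, set the electric candle upright in the base's brass cup, lower the four-sided glass body over candle and cup so that it stands on the base with its sides square to the base's, and put on the larger of the two copper roofs so that it sits fully down over the top of the glass, square with it. Let go of each part before fetching the next. Leave the small roof, the solder spool, the jar and the foil roll where they are.

Things in the scene. Friction and masses are not known exactly. Their poses are not given: they have to be found in the camera images.
- turntable: round grey bench turntable, locked and fixed to the bench: a flat disc 150 mm across with fine concentric rings, top face 25 mm above the bench. Origin on its axis at bench level, z up.
- base: lantern base, loose, 220 g: dark wooden plate 96 x 96 x 8 mm with an upright brass ring (the candle cup) at its centre, 49 mm outside, 45 mm inside diameter, rim 16 mm above the plate, 24 mm above the underside; its floor is the plate's top. Can be lifted by the outside of the cup. Origin: centre of the underside; x, y along its sides, z up
- candle: electric candle, loose, 50 g, upright: ivory cylinder 36 mm across, 50 mm high, with a small flame tip in the middle of its top, 66 mm high in all. Its foot goes into the base's cup; 34 mm of the cylinder then stands out of the cup. Origin: centre of the underside, z up
- glass_body: lantern's glass body, loose, 280 g, upright: square tube of four leaded stained-glass walls, open above and below, 66 x 66 mm outside, walls 2.5 mm (61 x 61 mm inside), 110 mm high. Stands on the base's plate around the cup; quarter turns are alike. Origin: centre of its lower opening, at the lower edge; x, y along its sides, z up
- big_roof: larger copper roof, loose, 150 g, right way up: square skirt 83 mm outside, 77 mm inside, 10 mm deep below the flat underside; slopes up to 45 mm, then a round vent chimney 26 mm across from 45 to 77 mm height, to lift it by. Home, its underside rests on the glass's upper edge, the skirt 10 mm down outside it. Origin: centre of the skirt's lower edge; x, y along its sides, z up
- small_roof: the smaller copper roof, for another, smaller lantern, to be left alone: same shape, skirt 58 x 58 mm, chimney 18 mm across, 55 mm high in all. Origin at the centre of the skirt's lower edge, z up.
- spool: reel of solder, to be left alone: black flanges 60 mm across, 50 mm high, standing on end. Origin at the centre of its underside.
- jar: amber glass jar with a steel lid, to be left alone: 62 mm across, 66 mm high. Origin at the centre of its underside.
- foil: flat roll of copper foil, to be left alone: ring 76 mm outside, 48 mm inside diameter, 12 mm high, lying flat. Origin at the centre of its underside.

How it is judged (in metres and radians):
On the way, in this order (a step that is already met when the one before it is completed fails the run):
1. the base stands flat and central on the turntable, let go (horizontal distance between base and turntable below 0.013 m and z of base in the frame of turntable between 0.022 and 0.028 m and angle between base's own z axis and vertical below 0.06 rad and contact force between the fingers and base below 0.05 N), for 0.2 s.
2. the candle stands upright in the cup of the base, let go (horizontal distance between base and turntable below 0.013 m and z of base in the frame of turntable between 0.022 and 0.028 m and angle between each of base, candle's own z axis and vertical below 0.06 rad and horizontal distance between candle and base below 0.008 m and z of candle in the frame of base between 0.005 and 0.011 m and contact force between the fingers and candle below 0.05 N), for 0.2 s.
3. the glass body stands on the base around the candle, square with the base, let go (horizontal distance between base and turntable below 0.013 m and z of base in the frame of turntable between 0.022 and 0.028 m and angle between each of base, candle, glass_body's own z axis and vertical below 0.06 rad and horizontal distance between candle and base below 0.008 m and z of candle in the frame of base between 0.005 and 0.011 m and horizontal distance between glass_body and base below 0.011 m and z of glass_body in the frame of base between 0.005 and 0.011 m and (angle between the x axis of glass_body and the x axis of base, either way round below 0.2 rad or angle between the x axis of glass_body and the y axis of base, either way round below 0.2 rad) and contact force between the fingers and glass_body below 0.05 N), for 0.2 s.
At the end, for the whole second after the job is handed in: Base flat on the turntable, centred within 13 mm; candle upright in the cup, within 8 mm; glass upright on the base around it, within 11 mm and square to it (0.2 rad, quarter turns alike); big roof level, fully down on the glass, within 10 mm and square (0.2 rad); all at rest (horizontal distance between base and turntable below 0.013 m and z of base in the frame of turntable between 0.022 and 0.028 m and angle between each of base, candle, glass_body, big_roof's own z axis and vertical below 0.06 rad and horizontal distance between candle and base below 0.008 m and z of candle in the frame of base between 0.005 and 0.011 m and horizontal distance between glass_body and base below 0.011 m and z of glass_body in the frame of base between 0.005 and 0.011 m and (angle between the x axis of glass_body and the x axis of base, either way round below 0.2 rad or angle between the x axis of glass_body and the y axis of base, either way round below 0.2 rad) and horizontal distance between big_roof and glass_body below 0.01 m and z of big_roof in the frame of glass_body between 0.096 and 0.1035 m and (angle between the x axis of big_roof and the x axis of glass_body, either way round below 0.2 rad or angle between the x axis of big_roof and the y axis of glass_body, either way round below 0.2 rad) and linear speed of each of base, candle, glass_body, big_roof below 0.02 m/s); the robot touches nothing.
It fails at once if the small roof is moved from its place by more than 25 mm (distance of small_roof from where it was at the start of the episode above 0.025 m).
It fails at once if the solder spool is moved from its place by more than 25 mm (distance of spool from where it was at the start of the episode above 0.025 m).
It fails at once if the jar is moved from its place by more than 25 mm (distance of jar from where it was at the start of the episode above 0.025 m).
It fails at once if the foil roll is moved from its place by more than 25 mm (distance of foil from where it was at the start of the episode above 0.025 m).
It also fails if it takes over 122 s, if anything falls off the work surface, if the arm or the gripper's body presses on something with over 40 N, if the wrist force passes 120 N, or if a joint passes its speed limit or range.

## Working session

There is one attempt and no reset: what is moved stays moved. The work goes in short steps, each a Python script; the robot and the scene stay as the last script left them, time stands still between calls to the robot, and variables do not carry over. Pictures are saved under pics/ and viewed, at most 14 in all, crops included, and the job is handed in when it is done.

```bash
ls; mkdir -p pics; python3 - <<'E'
from plant import ctrl,sensors,optics
import cv2,numpy as np
for n in("top","scene"):
    p,d=optics.grab_frame(n); cv2.imwrite(f"pics/{n}0.png",p[:,:,::-1]); np.savez(f"{n}0.npz",p=p,d=d)
    c=optics.camera_params(n); print(n,c["mtx"].round(1).tolist(),(-c["R"].T@c["t"]).round(0),c["R"].round(3).tolist(), (d==0).mean())
c=optics.camera_params("wrist");print(c); print(ctrl.tcp_to_tips,sensors.read_state()["eef_rot"],sensors.read_state()["t"])
E
```

```text
pics
top [[465.6, 0.0, 324.1], [0.0, 465.6, 246.2], [0.0, 0.0, 1.0]] [ 418.   -6. 1204.] [[0.016, -1.0, -0.005], [-0.996, -0.016, -0.083], [0.083, 0.006, -0.997]] 0.003880208333333333
scene [[493.0, 0.0, 315.7], [0.0, 493.0, 235.6], [0.0, 0.0, 1.0]] [1317.  -48.  816.] [[0.081, 0.997, -0.009], [0.682, -0.062, -0.729], [-0.727, 0.053, -0.685]] 0.004114583333333333
{'mtx': array([[371.64829954,   0.        , 322.94736364],
       [  0.        , 371.64829954, 233.83376779],
       [  0.        ,   0.        ,   1.        ]]), 'T_tool_cam': array([[ 6.09639690e-04, -9.57094393e-01, -2.89775691e-01,
         7.50569539e+01],
       [ 9.99999225e-01,  2.68872172e-04,  1.21577889e-03,
        -7.91707284e-01],
       [-1.08570254e-03, -2.89776207e-01,  9.57093815e-01,
        -1.17389454e+02],
       [ 0.00000000e+00,  0.00000000e+00,  0.00000000e+00,
         1.00000000e+00]])}
25.0 [[-9.07378759e-01  4.20312258e-01 -1.18067809e-03]
 [ 4.20313778e-01  9.07377157e-01 -1.73878817e-03]
 [ 3.40486346e-04 -2.07399472e-03 -9.99997791e-01]] 0.1
```

View pics/top0.png

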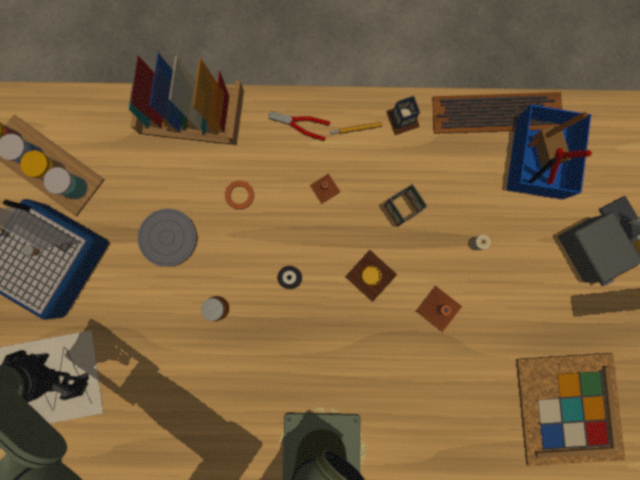

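View pics/scene0.png

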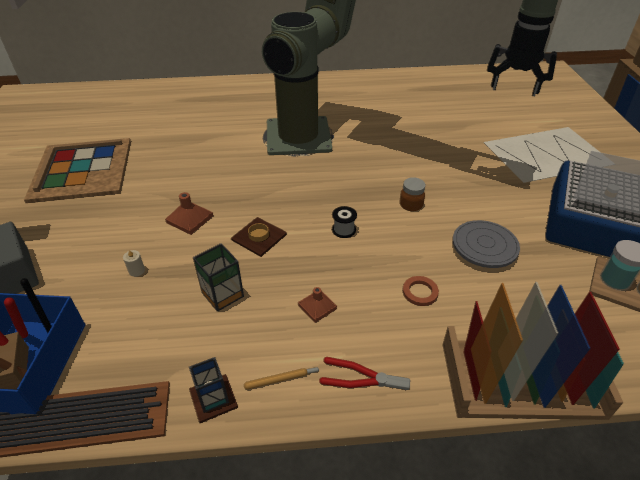

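The top view shows the turntable at (167,237), base (371,275), candle (480,242), glass (403,205), big roof (439,308), small roof (325,188), spool (289,277), jar (215,308) and foil (239,194). The scene view agrees with this.

```bash
cat > h.py <<'E'
from plant import ctrl,sensors,optics
import cv2,numpy as np
def tilt(yaw):  # tool down, tool y (closing line) at world angle yaw
    c,s=np.cos(yaw),np.sin(yaw); y=np.array([c,s,0]); z=np.array([0,0,-1.]); return np.c_[np.cross(y,z),y,z]
def cloud(n,d):
    c=optics.camera_params(n); v,u=np.mgrid[:480,:640]; K=c["mtx"]
    P=np.stack([(u-K[0,2])/K[0,0]*d,(v-K[1,2])/K[1,1]*d,d],-1)-c["t"]
    W=P@c["R"]; W[d==0]=np.nan; return W
def wcloud(st,d):
    c=optics.camera_params("wrist"); T=c["T_tool_cam"]; K=c["mtx"]; v,u=np.mgrid[:480,:640]
    x=(u-K[0,2])/K[0,0]; y=(v-K[1,2])/K[1,1]; r=np.hypot(x,y)+1e-9
    k=np.tan(np.minimum(r,1.4))/r
    P=np.stack([x*k*d,y*k*d,d],-1)@T[:3,:3].T+T[:3,3]
    W=P@np.array(st["eef_rot"]).T+np.array(st["eef_pos"]); W[d==0]=np.nan; return W
def wrist(name=None):
    st=sensors.read_state(); p,d=optics.grab_frame("wrist")
    if name: cv2.imwrite(f"pics/{name}.png",p[:,:,::-1])
    return st,p,d,wcloud(st,d)
def rect(W,xy,rad,z0,z1):
    m=(np.hypot(W[...,0]-xy[0],W[...,1]-xy[1])<rad)&(W[...,2]>z0)&(W[...,2]<z1)
    m=cv2.morphologyEx(m.astype(np.uint8),cv2.MORPH_OPEN,np.ones((2,2)))>0
    Q=W[m]; c,s,a=cv2.minAreaRect(Q[:,:2].astype(np.float32)); return np.round(c,1),np.round(s,1),round(a,1),np.median(Q[:,2]).round(1),len(Q)
E
python3 - <<'E'
from h import *
px=dict(turntable=((167,237),25,90,15,40),base=((371,275),8,75,4,14),cup=((371,275),20,45,17,32),candle=((480,242),50,40,40,60),glass=((403,205),80,70,85,130),roof=((439,308),40,75,4,90),chim=((439,308),60,45,60,95),small=((325,188),30,55,4,70),spool=((289,277),50,45,35,60),jar=((215,308),66,45,45,75),foil=((239,194),10,50,5,20))
W=cloud("top",np.load("top0.npz")["d"]); S=cloud("scene",np.load("scene0.npz")["d"])
print("bench",W[240,290],S[340,400])
c=optics.camera_params("top"); C=-c["R"].T@c["t"]
for n,((u,v),z,r,a,b) in px.items():
    ray=c["R"].T@np.linalg.inv(c["mtx"])@[u,v,1]; X=C+ray*(z-C[2])/ray[2]
    print(n,X[:2].round(0),"top",*rect(W,X,r,a,b),"scene",*rect(S,X,r,a,b))
E
```

```text
bench [533.37822976  90.63665528  -2.29771509] [766.03493049 156.03822974   2.42928037]
turntable [534. 402.] top [nan nan] [0. 0.] 0.0 nan 2705 scene [526.3 412.1] [119.5 154.3] 37.8 nan 2478
base [ 446. -120.] top [ 441.2 -124.4] [95.4 96.4] 47.9 nan 1184 scene [ 445.2 -118.5] [ 96.8 100.8] 49.8 nan 978
cup [ 445. -119.] top [0. 0.] [0. 0.] 0.0 nan 0 scene [ 442.7 -118.5] [51.5 45.1] 0.9 nan 113
candle [ 531. -386.] top [ 530.6 -405.3] [32.2 55.5] 3.2 nan 167 scene [ 514.1 -389.7] [32.3 73.4] 78.4 49.7 194
glass [ 616. -190.] top [ 624.9 -212. ] [65.3 98.4] 33.3 nan 218 scene [ 568.5 -204.3] [184.8  86.1] 7.6 nan 804
roof [ 366. -286.] top [ 360.1 -296.7] [89.  82.4] 52.7 nan 1102 scene [ 341.3 -299. ] [120.1 116.9] 49.9 nan 995
chim [ 367. -281.] top [ 359. -301.] [40.2 23.7] 69.3 75.2 105 scene [ 318.4 -294.7] [121.6  22.6] 1.3 72.4 113
small [665.   2.] top [668.4  -1.5] [53.2 59.4] 33.1 nan 499 scene [664.8   3. ] [60.8 66.6] 34.4 nan 721
spool [436.  87.] top [432.6  84.4] [57.4 55.1] 0.8 49.2 456 scene [413.3  88.1] [ 34.1 102.2] 56.5 nan 390
jar [358. 264.] top [nan nan] [0. 0.] 0.0 nan 415 scene [329.7 299.1] [ 48.8 132.2] 44.0 nan 357
foil [650. 225.] top [642.1 224.2] [72.6 64.5] 59.2 nan 405 scene [643.8 228.7] [70.  74.7] 49.1 nan 562
  return _methods._mean(a, axis=axis, dtype=dtype,
  ret = ret.dtype.type(ret / rcount)
```

```bash
cat >> h.py <<'E'
def wray(st,uv,z):  # wrist pixels -> world points on the plane z
    c=optics.camera_params("wrist"); T=c["T_tool_cam"]; R=np.array(st["eef_rot"])
    n=cv2.fisheye.undistortPoints(np.float64(uv).reshape(-1,1,2),c["mtx"],np.zeros(4)).reshape(-1,2)
    d=np.c_[n,np.ones(len(n))]@T[:3,:3].T@R.T; C=R@T[:3,3]+st["eef_pos"]
    return C+d*((z-C[2])/d[:,2])[:,None]
E
python3 - <<'E'
from h import *
y=np.arctan2(.9074,.4203)
ctrl.move_ptp([529,402,260],tilt(y)); wrist("tt")
st,p,d,W=wrist(); np.savez("tt.npz",p=p,d=d,pos=st["eef_pos"],rot=st["eef_rot"])
print(st["t"],np.nanmedian(W[220:260,300:340].reshape(-1,3),0))
ctrl.move_ptp([444,-121,230],tilt(np.radians(48))); 
st,p,d,W=wrist("base"); np.savez("base.npz",p=p,d=d,pos=st["eef_pos"],rot=st["eef_rot"]); print(st["t"])
cv2.imwrite("pics/two.png",np.hstack([cv2.resize(cv2.imread("pics/"+k+".png"),(400,300)) for k in("tt","base")]))
E
```

```text
1.3417 [560.0092577  384.11372679  24.88829596]
3.3083
```

View pics/two.png

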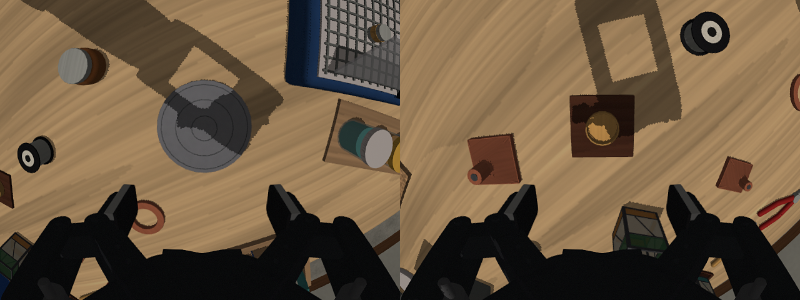

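Left: the turntable is a full disc centred near (204,126) in the half-size picture. Right: the base is at (602,126), with its sides along the image axes and nothing in the way.

```bash
cat >> h.py <<'E'
def blob(W,xy,rad,z0,z1):  # connected depth region nearest height band: world points
    m=(np.hypot(W[...,0]-xy[0],W[...,1]-xy[1])<rad)&(W[...,2]>z0)&(W[...,2]<z1)
    n,l,s,_=cv2.connectedComponentsWithStats(m.astype(np.uint8)); return W[l==1+s[1:,4].argmax()]
def fit(Q):
    q=Q[:,:2].astype(np.float32); c,s,a=cv2.minAreaRect(q); k,r=cv2.minEnclosingCircle(q)
    print("rect",np.round(c,1),np.round(s,1),round(a,1),"circ",np.round(k,1),round(r,1),"z",np.percentile(Q[:,2],[5,50,95]).round(1),len(q)); return c,a,k,r
E
python3 - <<'E'
from h import *
L={k:np.load(k+".npz") for k in("tt","base")}
g=lambda k:wcloud(dict(eef_rot=L[k]["rot"],eef_pos=L[k]["pos"]),L[k]["d"])
W=g("tt"); fit(blob(W,(529,402),100,18,32))
W=g("base"); fit(blob(W,(444,-121),75,4,14)); fit(blob(W,(444,-121),40,16,32))
fit(blob(W,(363,-290),75,4,70)); fit(blob(W,(665,0),60,4,60)); fit(blob(W,(434,86),45,40,60))
E
```

```text
rect [531.  404.4] [148.4 149.2] 75.4 circ [531.2 404.4] 75.1 z [23.6 24.8 26.1] 17537
rect [ 442.3 -119.2] [96.6 95.1] 48.2 circ [ 442.4 -118.8] 66.9 z [6.6 7.8 9.1] 7719
rect [ 442.3 -119.4] [48.5 48.3] 48.8 circ [ 442.8 -119.2] 24.7 z [17.4 23.3 24.8] 550
rect [ 361.9 -292.9] [84.9 84.7] 52.8 circ [ 361.3 -292.2] 58.1 z [ 9.9 25.3 54.2] 5134
rect [666.6   2. ] [58.8 59.1] 33.0 circ [666.4   2.3] 40.4 z [ 7.7 20.4 54.5] 2312
rect [434.3  87.3] [60.3 59.3] 70.4 circ [434.1  87.2] 30.5 z [48.7 50.2 51.6] 3196
```

```bash
python3 - <<'E'
from h import *
B=[442.4,-119.2]; R=tilt(np.radians(48.2))
ctrl.gripper_to(62,40); print(ctrl.tcp_to_tips)
ctrl.move_l([*B,80],R,200)
hit=ctrl.move_l([*B,30],vel=25,threshold=3); z=sensors.read_state()["eef_pos"][2]; print("hit",hit,z)
ctrl.move_l([*B,z+4],vel=50)
ctrl.gripper_to(40,50); s=sensors.read_state(); print(s["grip_width"],s["grasp_force"],s["force"],s["eef_pos"])
ctrl.hold(.1);ctrl.move_l([*B,z+60],vel=100); s=sensors.read_state(); print(s["grip_width"],s["grasp_force"],s["force"],s["t"])
open("zb","w").write(str(z+4))
wrist("b2")
E
```

```text
25.0
hit False 30.116248469377325
47.25669673970308 50.10333985090256 [-2.94790712  1.48122516  7.62773495] [ 442.65700577 -119.23673302   34.91598473]
46.9564309438437 51.64573609828949 [-0.44334204  0.07392336 -3.00317219] 8.125
```

View pics/b2.png

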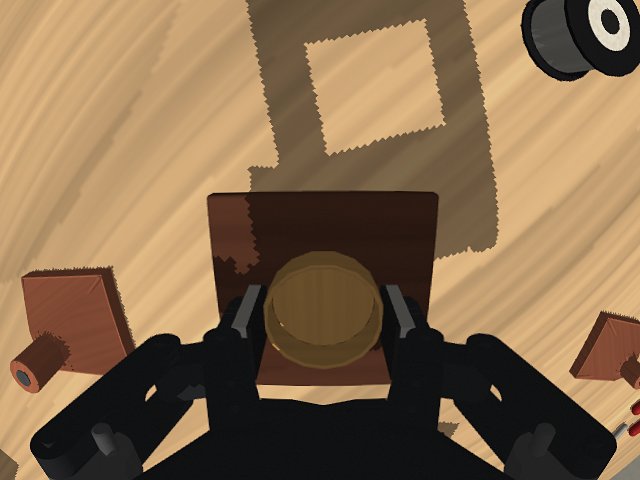

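The base hangs level from its cup between the pads, cup centre near (323,308).

```bash
python3 - <<'E'
from h import *
T=[531.1,404.4]; R=tilt(np.radians(65))
p=sensors.read_state()["eef_pos"]
ctrl.move_l([p[0],p[1],190],vel=200)
ctrl.move_ptp([*T,150],R)
ctrl.move_l([*T,68],vel=120)
print(ctrl.move_l([*T,54],vel=15,threshold=4),sensors.read_state()["eef_pos"])
ctrl.gripper_to(66,40); s=sensors.read_state(); print(s["grip_width"],s["eef_pos"],s["t"])
ctrl.move_l([*T,150],vel=150); ctrl.move_ptp([*T,240],R)
st,p,d,W=wrist("b3")
fit(blob(W,T,75,29,37)); fit(blob(W,T,40,41,56)); print(st["t"])
E
```

```text
True [531.13117059 404.43085795  60.03119143]
66.08317282529144 [529.56593701 403.55850211  57.88395177] 12.5167
rect [530.7 404.1] [95.9 96.3] 65.3 circ [531.  404.1] 66.8 z [31.6 32.8 34. ] 8333
rect [530.9 404.3] [48.3 47.7] 67.3 circ [530.7 404. ] 24.7 z [41.7 48.3 49.7] 592
13.725
```

```bash
python3 - <<'E'
from h import *
C=[529,-389]; R=tilt(np.radians(-50))
ctrl.move_ptp([*C,260],R)
st,p,d,W=wrist("c1"); print(st["t"],st["eef_pos"])
fit(blob(W,C,40,46,54)); fit(blob(W,C,40,54,75)); fit(blob(W,C,40,44,75))
fit(blob(W,(616,-200),80,85,125))
E
```

```text
16.5667 [ 529.62387271 -388.06920149  259.99465667]
rect [ 530.4 -393.4] [36.2 34.5] 38.7 circ [ 530.1 -392.9] 18.4 z [48.5 49.7 50.9] 1083
rect [ 530.6 -392.9] [10.4 10.5] 5.6 circ [ 530.4 -393. ] 5.7 z [55.  58.8 63.9] 113
rect [ 530.4 -393.4] [36.2 34.5] 38.7 circ [ 530.1 -392.7] 18.5 z [48.5 49.8 58.3] 1210
rect [ 598.8 -208.6] [26.2 67.1] 32.8 circ [ 597.7 -209.1] 35.1 z [ 86.6 101.7 110.5] 1381
```

View pics/c1.png

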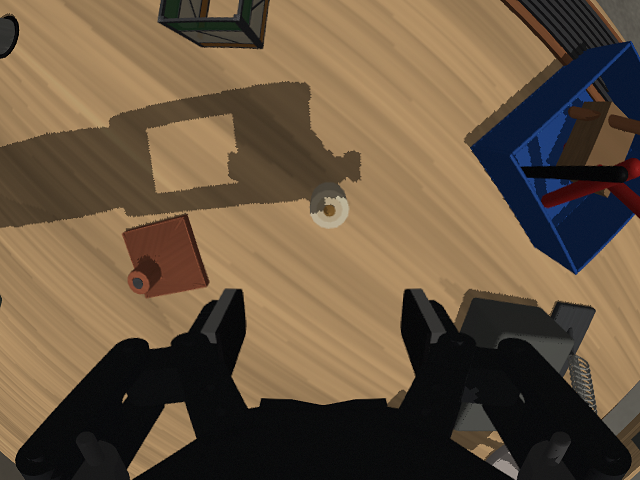

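The candle is clear at (329,210), and there is room for the fingers on both sides.

```bash
python3 - <<'E'
from h import *
C=[530.3,-393]; R=tilt(np.radians(-50))
ctrl.gripper_to(66)
ctrl.move_l([*C,100],R,200); print(ctrl.move_l([*C,47],vel=80,threshold=8))
ctrl.gripper_to(25,25); s=sensors.read_state(); print(s["grip_width"],s["grasp_force"],s["eef_pos"])
ctrl.move_l([*C,200],vel=150); print(sensors.read_state()["grip_width"])
T=[530.8,404.2]; R=tilt(np.radians(65))
ctrl.move_ptp([*T,200],R); ctrl.move_l([*T,140],vel=150)
st,p,d,W=wrist("c2"); print(st["t"],st["force"],st["grip_width"]); cv2.imwrite("pics/c2.png",p[:,:,::-1])
q=blob(W,T,60,29,37); fit(q); print(np.nanmin(W[...,2]))
E
```

```text
False
35.31833934246863 25.197203010320663 [ 530.83576962 -393.49982128   48.0079128 ]
35.688705315419604
23.4917 [0.20622979 0.1306104  0.95696889] 35.31052175599755
rect [525.2 406.6] [96.3 84.6] 65.1 circ [530.1 404.1] 59.9 z [31.7 32.8 33.9] 11840
-652.4567869661785
```

View pics/c2.png

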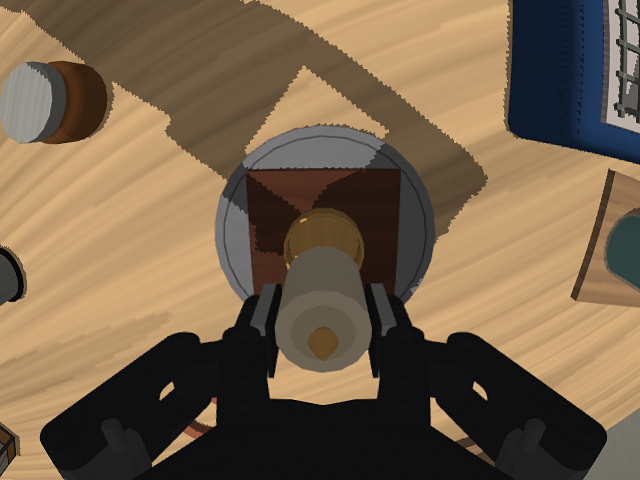

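The candle is held upright, with the cup just below at (323,240).

```bash
python3 - <<'E'
from h import *
T=[530.8,404.2]; R=tilt(np.radians(65))
ctrl.move_l([*T,92],vel=80)
print(ctrl.move_l([*T,75],vel=15,threshold=3),sensors.read_state()["eef_pos"])
ctrl.gripper_to(64,25); ctrl.hold(.1)
ctrl.move_l([*T,170],vel=150); ctrl.move_ptp([*T,260],R)
st,p,d,W=wrist("c3"); print(st["t"])
fit(blob(W,T,30,78,87)); fit(blob(W,T,30,87,105)); fit(blob(W,T,60,29,37))
G=[616,-200]; ctrl.move_ptp([*G,310],tilt(np.radians(33)))
st,p,d,W=wrist("g1"); print(st["t"])
np.savez("g1.npz",p=p,d=d,pos=st["eef_pos"],rot=st["eef_rot"])
fit(blob(W,G,80,104,118)); fit(blob(W,G,80,85,118))
E
```

```text
True [530.72378668 404.16809686  80.97230231]
26.7333
rect [528.5 404.7] [35.3 34.6] 66.3 circ [528.5 404.6] 18.1 z [81.5 82.9 84.1] 1325
rect [528.9 404.9] [9.6 9.8] 64.8 circ [528.9 404.7] 5.3 z [88.2 91.9 97.9] 129
rect [530.9 404. ] [96.2 95.9] 65.1 circ [530.8 404.2] 60.0 z [31.6 32.8 34.1] 7183
28.975
rect [ 616.1 -196.9] [66.8 67. ] 34.1 circ [ 616.4 -196.6] 46.4 z [105.4 109.6 110.9] 1159
rect [ 616.1 -196.9] [66.7 67.2] 33.9 circ [ 616.5 -196.4] 46.6 z [ 87.4 108.2 110.7] 1927
```

View pics/g1.png

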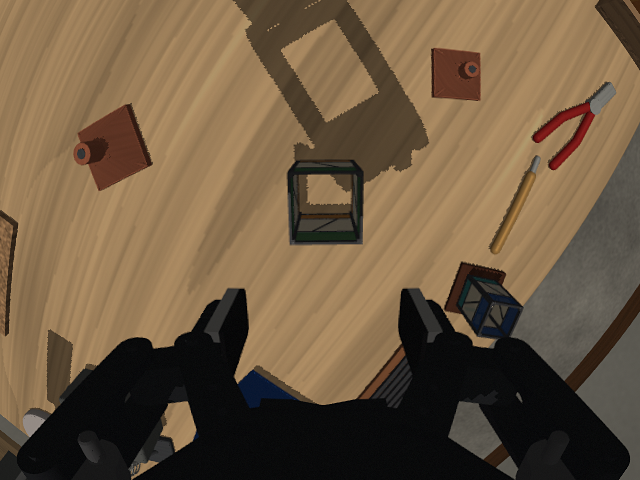

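The glass stands upright at (325,200), its sides square with the tool and free of neighbours. The candle is seated: its top is at 83 mm and it is 2.3 mm off centre.

```bash
python3 - <<'E'
from h import *
G=[616.3,-196.8]; R=tilt(np.radians(33.9))
ctrl.gripper_to(85)
ctrl.move_l([*G,150],R,150); print(ctrl.move_l([*G,103],vel=50,threshold=5))
ctrl.gripper_to(50,40); s=sensors.read_state(); print(s["grip_width"],s["grasp_force"],s["eef_pos"])
ctrl.move_l([*G,150],vel=80); s=sensors.read_state(); print(s["grip_width"],s["force"])
ctrl.move_l([*G,275],vel=150)
T=[530.8,404.2]; R=tilt(np.radians(65.2))
ctrl.move_ptp([*T,275],R); ctrl.hold(.2)
st,p,d,W=wrist("g2"); print(st["t"],st["force"],st["grip_width"],st["eef_pos"])
fit(blob(W,T,55,273,290)); fit(blob(W,T,55,262,290)); print(R)
E
```

```text
False
65.54697370711473 45.35115122795105 [ 616.98750515 -197.00966622  103.85685167]
65.48941079441649 [ 0.18409341  0.19636903 -3.05823061]
36.0917 [-0.83236619 -0.43739977 -2.05961676] 65.4221599012921 [531.4126008  403.39914095 275.00604469]
rect [530.  403.3] [93.5 67. ] 64.7 circ [528.4 404.1] 47.0 z [273.9 280.6 287. ] 9334
rect [530.1 403.3] [93.5 67.1] 65.0 circ [528.4 404.1] 47.0 z [263.7 276.5 285.3] 15298
[[-0.90777748  0.41945208  0.        ]
 [ 0.41945208  0.90777748  0.        ]
 [ 0.          0.         -1.        ]]
```

View pics/g2.png

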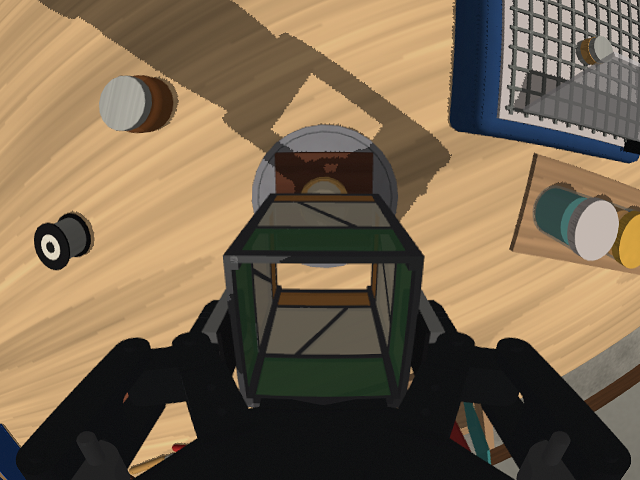

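The glass is held square with its rim's far corners at (223,258) and (423,256). I'll check where the rim is from these before lowering.

```bash
python3 - <<'E'
from h import *
st=sensors.read_state()
P=wray(st,[(223,258),(423,256),(402,405),(249,405)],281); print(P.round(1),np.linalg.norm(np.roll(P,-1,0)-P,axis=1).round(1))
R=np.array(st["eef_rot"]); print(((P-st["eef_pos"])@R).round(1))
E
```

```text
[[487.2 387.2 281. ]
 [514.2 446.9 281. ]
 [572.7 419.  281. ]
 [546.5 362.9 281. ]] [65.5 64.9 61.9 64. ]
[[ 33.  -33.4  -6. ]
 [ 33.8  32.1  -6. ]
 [-31.1  31.4  -6. ]
 [-30.9 -30.5  -6. ]]
```

```bash
python3 - <<'E'
from h import *
T=[530.5,404.5]; R=tilt(np.radians(65.2))
print(ctrl.move_l([*T,215],R,100,threshold=8), ctrl.move_l([*T,146],vel=50,threshold=8), sensors.read_state()["eef_pos"])
print(ctrl.move_l([*T,132],vel=15,threshold=4)); s=sensors.read_state(); print(s["eef_pos"],s["force"])
if s["eef_pos"][2]<140:
    ctrl.gripper_to(85,40); ctrl.hold(.1)
    ctrl.move_l([*T,210],vel=120); ctrl.move_ptp([*T,320],R)
    st,p,d,W=wrist("g3"); print(st["t"])
    fit(blob(W,T,75,138,148)); fit(blob(W,T,80,29,37))
    F=[362,-292]; ctrl.move_ptp([*F,240],tilt(np.radians(-37.2))); st,p,d,W=wrist("r1"); print(st["t"])
    fit(blob(W,F,75,4,90)); fit(blob(W,F,40,71,85)); fit(blob(W,F,75,6,18))
E
```

```text
False False [530.81195935 404.67641604 146.58083789]
True
[530.42901821 404.50379433 136.79532102] [-0.46426435 -0.06164384  5.64421977]
40.8
rect [529.7 404.9] [66.1 66.9] 65.1 circ [529.8 405. ] 46.8 z [138.6 142.6 143.8] 1177
rect [530.3 404.3] [95.9 94.6] 65.4 circ [530.4 404.5] 66.6 z [31.1 32.7 34.1] 1568
43.4
rect [ 361.4 -293. ] [84.1 82.8] 52.6 circ [ 361.7 -293.1] 58.2 z [13.1 27.8 76.8] 7374
rect [ 361.6 -292.8] [25.2 24.7] 73.9 circ [ 361.8 -292.9] 13.1 z [75.  76.7 78. ] 805
rect [ 361.4 -293. ] [84.1 82.8] 52.6 circ [ 361.7 -293.1] 58.2 z [12.  14.6 17.6] 1586
```

```bash
python3 -c "
import cv2,numpy as np
cv2.imwrite('pics/two2.png',np.hstack([cv2.resize(cv2.imread('pics/'+k+'.png'),(400,300)) for k in('g3','r1')]))"
```

```text
(no output)
```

View pics/two2.png

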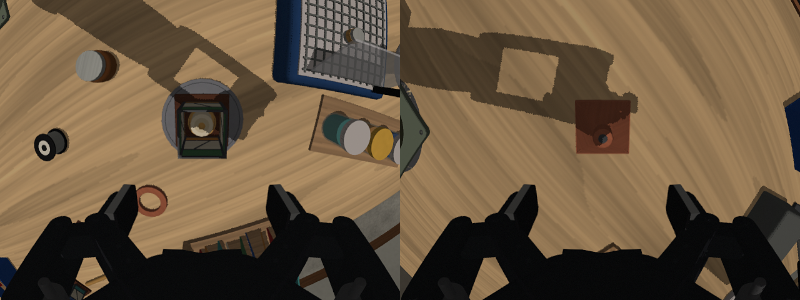

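Left: the glass is down, with its rim at 143 mm, square to the base and around the candle. Right: the big roof is at about (602,127), lying square with the tool.

```bash
python3 - <<'E'
from h import *
F=[361.6,-293]; R=tilt(np.radians(52.6))
ctrl.move_ptp([*F,200],R); ctrl.gripper_to(55)
ctrl.move_l([*F,110],R,150); print(ctrl.move_l([*F,73],vel=50,threshold=5))
ctrl.gripper_to(15,50); s=sensors.read_state(); print(s["grip_width"],s["grasp_force"],s["eef_pos"])
ctrl.move_l([*F,130],vel=80); s=sensors.read_state(); print(s["grip_width"],s["force"])
ctrl.move_l([*F,290],vel=150)
T=[529.8,404.9]; R=tilt(np.radians(65.1))
ctrl.move_ptp([*T,280],R); ctrl.hold(.2); ctrl.move_l([*T,250],vel=80)
st,p,d,W=wrist("r2"); print(st["t"],st["force"],st["grip_width"],st["eef_pos"])
fit(blob(W,T,75,172,260)); fit(blob(W,T,80,172,200))
E
```

```text
False
24.550299113946014 49.19394493103027 [ 361.92082365 -293.33959749   73.48424448]
24.390794923371775 [ 0.22957905  0.42591294 -1.74745029]
52.625 [ 0.30653584 -0.36668631 -1.30699116] 24.75188396905122 [529.36114589 404.71909261 248.81975193]
rect [524.1 406.3] [83.8 74.7] 65.0 circ [524.4 406.3] 55.8 z [188.  208.7 252.8] 24204
rect [524.1 406.3] [83.8 74.7] 65.0 circ [524.4 406.3] 55.8 z [182.3 192.4 199.2] 8178
```

View pics/r2.png

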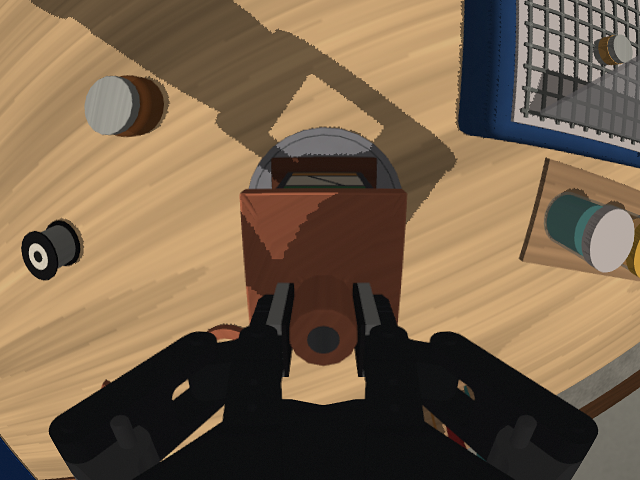

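The roof hangs level and square at 65.0° against the glass's 65.1°, its far edge at row 192. It is within about 1 mm of centre, so I lower it.

```bash
python3 - <<'E'
from h import *
T=[530.2,404.9]; R=tilt(np.radians(65.1))
ctrl.move_l([*T,222],R,60)
print(ctrl.move_l([*T,199],vel=12,threshold=3)); s=sensors.read_state(); print(s["eef_pos"],s["force"])
if s["eef_pos"][2]<209:
    ctrl.gripper_to(60,30); ctrl.hold(.1)
    ctrl.move_l([*T,270],vel=120); ctrl.move_ptp([*T,400],R)
    st,p,d,W=wrist("r3"); print(st["t"])
    fit(blob(W,T,75,138,215)); fit(blob(W,T,30,204,220)); fit(blob(W,T,80,29,37))
    p,d=optics.grab_frame("scene"); cv2.imwrite("pics/s2.png",cv2.resize(p[150:340,400:620,::-1],None,fx=3,fy=3))
E
```

```text
True
[530.16482832 404.94466509 206.52543966] [-0.76031654  0.43467741  4.74979616]
56.3417
rect [529.4 405. ] [83.4 84.1] 65.4 circ [529.7 404.7] 58.4 z [146.1 160.5 209.8] 6541
rect [529.4 404.8] [24.  25.8] 65.8 circ [529.2 405. ] 13.2 z [207.6 209.8 211.1] 694
rect [493.4 421.8] [93.9 13.3] 65.2 circ [493.7 421.6] 47.3 z [31.3 32.7 34.1] 757
```

View pics/s2.png

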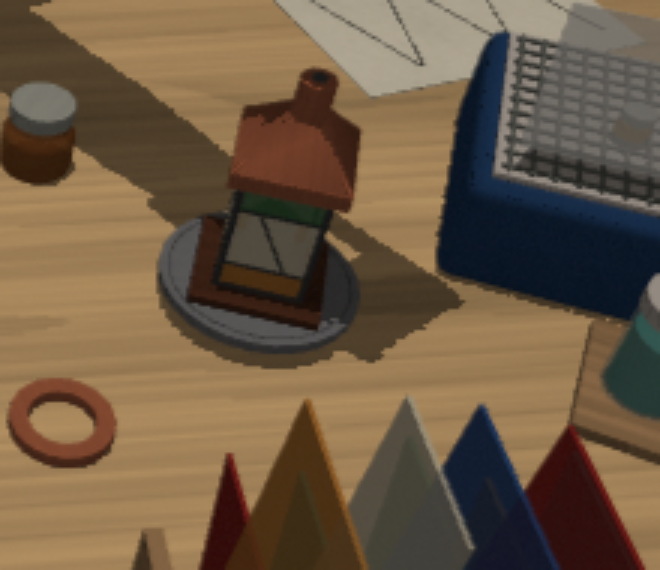

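The lantern stands whole at about (275,190) in the crop, with the roof down over the glass. The chimney top is at 210 mm (33 + 100 + 77), everything is square, and the arm is clear.

```bash
python3 -c "
from plant import ctrl
ctrl.hold(.3); print(ctrl.finish_job())"
```

```text
the job is handed in; nothing more can be done
None
```

The lantern is assembled on the turntable and handed in at about 57 s of the 122 s allowed; each part measured within about 3 mm of centre and the glass and roof were square to the base, but no verdict came back.

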